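# Clamp a plaster casting mould with the hand crank

## Task

Get the two-part plaster mould ready for casting: stand it upright on the bed of the green clamp, between the two jaws with its seam crosswise to the squeeze, and let go of it. Then take the red grip of the crank and wind it clockwise, in one go without letting go of it, until the jaws hold the mould firmly; stop at a clear rise in resistance, because overtightening cracks the plaster. Then let go, and leave everything else on the table alone.

Things in the scene. Friction and masses are not known exactly. Their poses are not given: they have to be found in the camera images.
- clamp: Green bench clamp for moulds, fixed to the table: 120 mm wide (its x), 385 mm long (its y, the squeezing direction, from -220 to +165 mm). Origin on the table under the middle of the bed; z up. The gear box with the crank is at the -y end (top 90 mm above the table), the back jaw at the +y end; jaw tops are 84 mm above the table.
- bed (a point): Middle of the flat bed on which the mould stands, 30 mm above the table, axes as the clamp. Open at both sides (x). At the start at least 110 mm are free between the jaw faces, and a mould centred here has 15 mm or more to spare at each end. The mould belongs within about 10 mm of the middle line (x = 0).
- hub (a point): Point on the vertical axis of the crank, at y = -170 mm of the clamp, 140 mm above the table, the mid-height of the grip: the grip goes round this point in a level circle of 55 mm radius. The free-running crank needs about 4.5 N along the circle at the grip (friction 0.25 N m, which also keeps it where it is left; with the hand at rest it hides up to 4.5 N either way).
- grip: Red upright plastic grip of the crank, 25 mm diameter, 52 mm tall, spinning freely on its pin; origin at its middle, 140 mm above the table. Below it lies the steel crank arm, 20 mm wide, its top 109 mm above the table, reaching 12 mm past the pin and past the hub.
- crank (a joint): Crank angle in rad, growing clockwise seen from above; at 0 (fully open) the arm points from the hub along the clamp's +y. Starts at 0 to 5.5. Each rad moves the jaw 5 mm towards +y. The jaws meet the mould somewhere between 12.4 and 17.4, and have it firm about 1.2 rad later, depending on where the back jaw was bolted (not measured). Can be wound back if too tight.
- jaw: Moving jaw, grey, wooden face 70 mm wide; origin at the lower edge of the face, clamp y = -85 mm + 5 mm per rad. Moved by the crank only, not by hand. Once both jaws touch, springs behind the back jaw's pad (5 N/mm) add 2.3 N at the grip per rad. Right is 1.5 to 4.5 N above the free-running force at the grip (jaw force 17 to 50 N, aim for 30); 6.8 N above (75 N) cracks the plaster.
- mould_mid (a point): Centre of the loose white plaster mould, two halves bound by thin blue bands: 56 mm wide (its x), 78 long (y), 75 tall (z, up), 0.3 to 0.55 kg; 37.5 mm above its underside. The seam is the plane y = 0, so its y must lie along the clamp's y, either way round. Dark round pouring hole on top. Take it across the 56 mm. Stands near the cup (places may be swapped). Chips if dropped.
- cup: Bystander: terracotta cup, 68 mm across, 65 mm tall, origin under its centre.
- knife: Bystander: tool with a yellow handle, 170 mm, lying.
- brush: Bystander: brush, 190 mm, lying.
- jar: Bystander: glass jar with a green cap, 68 mm across, 85 mm tall.
- lid: Bystander: green lid, 72 mm across, lying flat.

How it is judged:
On the way, in this order (a step that is already met when the one before it is completed fails the run):
1. the mould stands upright on the bed between the open jaws, seam crosswise, let go of (x of mould_mid in the frame of clamp between -0.02 and 0.02 m and z of mould_mid in the frame of clamp between 0.0635 and 0.0705 m and angle between mould_mid's own z axis and vertical below 0.1 rad and angle between the y axis of mould_mid and the y axis of clamp, either way round below 0.2 rad and contact force between the fingers and mould below 0.1 N and contact force between mould and clamp above 1 N), for 0.2 s.
2. with the grip in hand, the jaws have closed firmly on the mould (contact force between jaw and mould above 17 N and contact force between the fingers and grip above 0.3 N), for 0.2 s.
At the end, for the whole second after the job is handed in: The mould stands upright on the bed (within 20 mm of the middle line, within 0.2 rad of square, tilt under 0.1 rad, at rest), the jaw presses it with 17 to 50 N, and the grip and mould are let go (x of mould_mid in the frame of clamp between -0.02 and 0.02 m and z of mould_mid in the frame of clamp between 0.0635 and 0.0705 m and angle between mould_mid's own z axis and vertical below 0.1 rad and angle between the y axis of mould_mid and the y axis of clamp, either way round below 0.2 rad and contact force between jaw and mould between 17 and 50 N and contact force between the fingers and grip below 0.1 N and contact force between the fingers and mould below 0.1 N and linear speed of mould below 0.02 m/s); the robot touches nothing.
It fails at once if overtightened: the plaster cracks (more than 75 N from the jaw) (contact force between jaw and mould above 75 N).
It fails at once if the grip was let go of part-way through the winding (past 6.5 rad and not yet tight) (value of joint crank above 6.5 rad and contact force between jaw and mould below 10 N and contact force between the fingers and grip below 0.02 N).
It fails at once if the jaw was pushed by hand (contact force between the fingers and jaw above 8 N).
It fails at once if the mould was dropped or flung (linear speed of mould above 0.9 m/s).
It fails at once if something else on the table was disturbed (moved 30 mm) (distance of any of cup, knife, brush, jar, lid from where it was at the start of the episode above 0.03 m).
It also fails if it takes over 72 s, if anything falls off the work surface, if the arm or the gripper's body presses on something with over 40 N, if the wrist force passes 120 N, or if a joint passes its speed limit or range.

## Robot

A 7-joint arm with a two-finger parallel gripper is mounted at the origin on the work surface. World frame = base frame: x ahead of the robot, y to its left, z up, the work surface at z = 0. Lengths are in m, angles in rad, forces in N, time in s.
With the tool pointing down it reaches from about 0.4 to 0.85 m from the base axis. Payload 10.4 kg.
Tool frame: the origin (TCP) lies on the centre line of the jaws, within the pads' length; the fingertips stand r.finger_overhang ahead of it and the grasp point (between the pads) lies 5 mm behind it (r.finger_overhang is the distance from the TCP to the fingertips, in m); z points along the fingers, y is the line along which they close (so a half turn about z gives the same grasp; the last joint's range is limited). The gripper opens to 87 mm and grips with 3 to 60 N. Pads are 19 mm wide; open, the fingers measure 117 mm over their backs; the gripper's body (75 mm by 190 mm) begins 51 mm behind the grasp point.
Start: joints at [-1.15, 0.332, -0.065, 1.46, 0.022, 1.35, -0.088], TCP at [0.268, 0.564, 0.237] pointing down, gripper open.
Joint ranges: [-2.6, 2.6], [-0.5, 2.12], [-1.47, 1.34], [0.16, 2.42], [-1.27, 4.41], [0.06, 2.06], [-2.6, 2.6]. Speed limits (rad/s): [2.22, 2.22, 2.79, 2.79, 3.14, 3.14, 3.14].

## Interface

Orientations are given as a unit quaternion [x, y, z, w].
In Python, from bench import read_state, viewer, r gives the robot as it stands.
- The arm moves only by the tool carry_out, never from a script. Its argument "moves" is a list of rows, each a list of 6 numbers: the shift along the tool's x, y, z in units of 40 mm (1.0 is 40 mm), then the turn, a rotation vector about the tool's x, y, z in units of 8 degrees (1.0 is 8 degrees). A call has 1 to 20 rows; each row shifts and turns the commanded pose from where the row before left it, along the tool's axes as they then stand; what a row does not reach is not made up. A row lasts 1/8 s, in which the tool goes at most 62.5 mm and 10.7 degrees, less where a joint would pass 70% of its speed; a pose out of reach is approached as far as the arm can. A call is refused whole if a number of a shift passes 1 or a number of a turn 1, either way. A call with a gripper value outside its range is refused whole. "fingers" is the finger opening in mm, from 0 to 87, set as the call begins (left out, the last holds). The fingers move at their own pace and stop on an object; "force" is the grip in N (left out, the last holds). Time passes only in rows, so rows that do not move let the fingers close. It gives the time, the measured TCP pose, the force, the opening and the grip force at its end, in the units of the state.
- read_state(): the state, without advancing time (a new reading comes with each control period).
- viewer.camera(name): name is "scene" or "side" or "wrist"; returns a dict with "pixels" (384x512x3 uint8, red, green, blue), "range_z" (384x512 float32, m along the optical axis (not along the pixel's ray), 0 where there is no reading), "fx", "fy", "cx", "cy" (pixels), "k1" (the pictures are not rectified: a ray, as slopes to the right and down, at radius r is drawn at 1 + k1 r^2 times it, then the intrinsics apply), "xyz" and "orientation" of the camera in the world. Camera axes: x right, y down, z forward; pixel columns grow to the right and rows downward; lengths in m; the calibration is good to about 2 mm. A picture is of the moment at which its call begins.
- r.close_job(): hands the job in; it is judged then, once.
The state is a dict: "time": time; "joint_positions": joint angles; "joint_vel": joint speeds; "joint_torque": joint torques, N m; "ee_pos": TCP position; "eef_rot": TCP orientation; "ft_force": force on the tool from outside, world axes, zero at the start; "torque": the same for the moment, N m; "width": finger opening in m; "grip_force": force on a finger pad.
Only numpy, scipy, OpenCV 4.12 (cv2) and the standard library are available. Lean on these libraries where they do the work, as an engineer would, in place of code of your own. Each camera call takes 0.05 s, during which the arm holds its last target. There are 200 camera calls.

## Working session

There is one attempt and no reset: what is moved stays moved. The work goes in short steps, Python scripts to look and compute and a tool call to move; the robot and the scene stay as the last step left them, time stands still between calls to the robot, and variables do not carry over. Pictures are saved under pics/ and viewed, at most 10 in all, crops included, and the job is handed in when it is done.

Besides the shell and the picture viewer there is one more tool, called after "Emit:" as name(argument=value, ...) on one line, values as JSON. carry_out: Moves the arm, as the interface text tells. Its arguments: {"type":"object","properties":{"moves":{"type":"array","items":{"type":"array","items":{"type":"number"}}},"fingers":{"type":"number"},"force":{"type":"number"}},"required":["moves"]}

```bash
mkdir -p pics; ls
cat > h.py <<'E'
import numpy as np, cv2
from scipy.spatial.transform import Rotation as R
from bench import read_state, viewer, r
def cam(n):
    c=viewer.camera(n); np.savez('/tmp/%s.npz'%n,**{k:np.array(v) for k,v in c.items()}); return c
def load(n): return dict(np.load('/tmp/%s.npz'%n))
def cloud(c):
    K=np.array([[c['fx'],0,c['cx']],[0,c['fy'],c['cy']],[0,0,1.]],float)
    d=c['range_z'];h,w=d.shape
    u,v=np.meshgrid(np.arange(w),np.arange(h))
    p=cv2.undistortPoints(np.stack([u,v],-1).reshape(-1,1,2).astype(float),K,np.array([float(c['k1']),0,0,0])).reshape(h,w,2)
    P=np.dstack([p[...,0]*d,p[...,1]*d,d])
    W=P@R.from_quat(c['orientation']).as_matrix().T+c['xyz']; W[d==0]=np.nan
    return W
E
python3 - <<'E'
from h import *
a=cam('scene');b=cam('side')
for n,c in(('scene',a),('side',b)):
    cv2.imwrite(f'pics/{n}0.png',cv2.resize(c['pixels'][...,::-1],(800,600)))
    print(n,c['xyz'],c['orientation'])
s=read_state();print(s,r.finger_overhang)
E
```

```text
pics
scene [ 1.5220693  -0.31238242  0.81625649] [ 0.70573883  0.53972026 -0.28319191 -0.36116076]
side [ 0.28184313 -1.00918235  0.69639964] [ 0.8615106  -0.10316725  0.07042308 -0.49213473]
{'time': 0.1, 'joint_positions': array([-1.14960711,  0.33281396, -0.06471063,  1.46084419,  0.02158281,
        1.34989588, -0.08851103]), 'joint_vel': array([ 0.00222564, -0.00342899,  0.00020541, -0.00211956,  0.00090868,
        0.0012161 ,  0.00053931]), 'joint_torque': array([ 1.19833679e-03, -6.24538207e+01,  2.48112122e-02, -3.90710771e+01,
       -6.13593799e-02,  3.66463617e-02,  6.74549619e-05]), 'ee_pos': array([0.2682054 , 0.56416912, 0.23583648]), 'eef_rot': array([ 2.20071215e-01,  9.75483603e-01, -6.21613284e-04, -1.21619544e-04]), 'ft_force': array([ 0.0523095 , -0.26009287, -0.43230072]), 'torque': array([ 0.00439397, -0.01379168,  0.00763727]), 'grip_force': 0.0, 'width': 0.08690022882839155} 0.014
```

View pics/scene0.png

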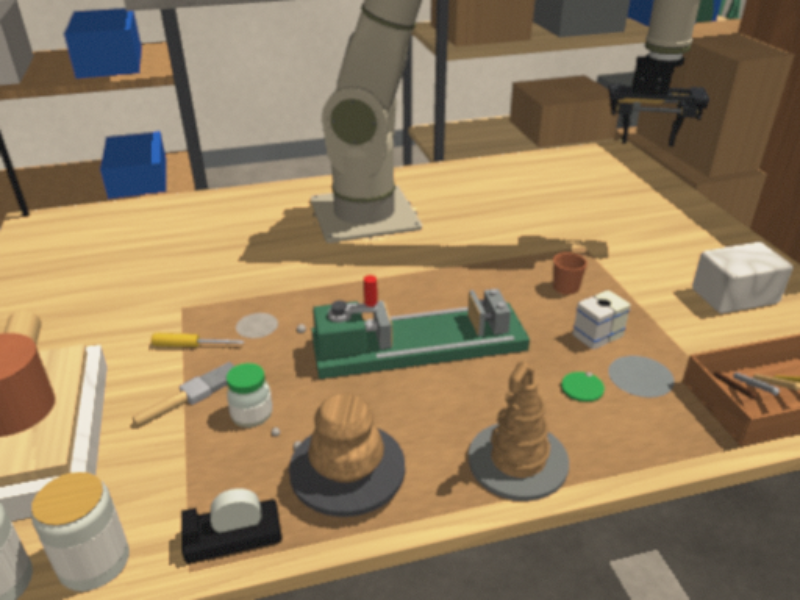

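View pics/side0.png

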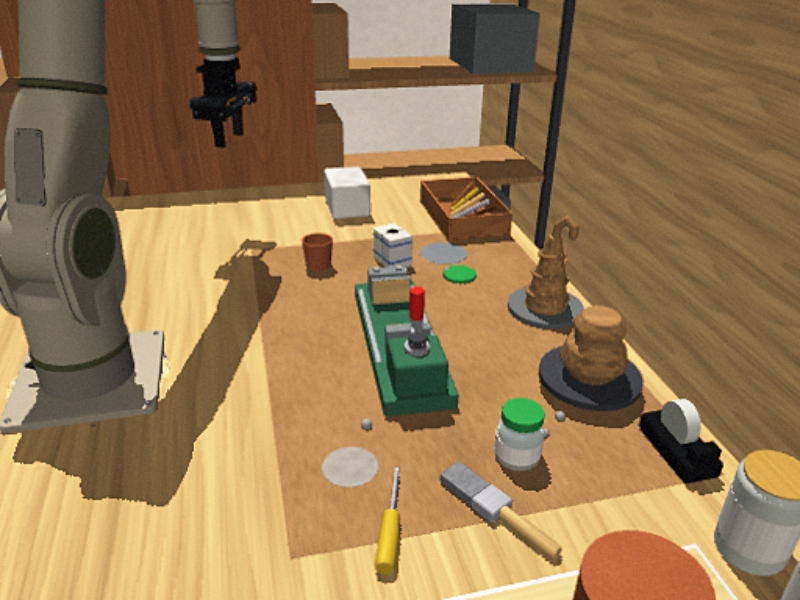

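The scene view shows the mould at (600,318) beside the cup at (568,272). The clamp's gear box is at (345,325), its red grip at (370,290) and its back jaw at (492,312). I'll measure these from depth.

Run:
```python
from h import *
A=[]
for n in('scene','side'):
    c=load(n);W=cloud(c);hsv=cv2.cvtColor(c['pixels'],cv2.COLOR_RGB2HSV);h,s,v=[hsv[...,i].astype(int) for i in range(3)]
    f=512/800
    def box(x0,y0,x1,y1):
        m=np.zeros(h.shape,bool);m[int(y0*f):int(y1*f),int(x0*f):int(x1*f)]=1;return m
    z=W[...,2]
    bm=box(565,285,640,355) if n=='scene' else box(368,218,418,272)
    t=bm&(z>.068)&(z<.082)
    P=W[t];rect=cv2.minAreaRect(P[:,:2].astype(np.float32)*1000);print(n,'mould top',len(P),rect,np.median(P[:,2]),cv2.boxPoints(rect).round(0).tolist())
    bc=box(545,245,590,295) if n=='scene' else box(298,230,338,275)
    P=W[bc&(z>.05)&(z<.075)];print('cup',cv2.minEnclosingCircle(P[:,:2].astype(np.float32)*1000))
    br=box(355,270,385,310) if n=='scene' else box(405,280,430,325)
    P=W[br&(s>170)&((h<8)|(h>172))&(z>.11)];P2=P[P[:,2]>.160];print('grip',len(P),P.mean(0),P[:,2].max(),len(P2),cv2.minEnclosingCircle(P2[:,:2].astype(np.float32)*1000) if len(P2) else '')
    bg=box(300,280,535,385) if n=='scene' else box(345,255,465,415)
    g=bg&(h>60)&(h<95)&(s>90)
    P=W[g&(z>.083)&(z<.097)];print('gear top',len(P),cv2.minAreaRect(P[:,:2].astype(np.float32)*1000))
    P=W[g&(z>.005)&(z<.1)];print('clamp all',cv2.minAreaRect(P[:,:2].astype(np.float32)*1000),cv2.boxPoints(cv2.minAreaRect(P[:,:2].astype(np.float32)*1000)).round(0).tolist())
    P=W[bg&(z>.1)&(z<.113)&(s<80)];print('arm',len(P),P.mean(0),cv2.minAreaRect(P[:,:2].astype(np.float32)*1000))
    P=W[bg&(z>.078)&(z<.088)&~g];print('jawtops',len(P));A.append(P)
    np.save('/tmp/j_%s.npy'%n,P)
```

```text
scene mould top 356 ((595.8829345703125, 310.31597900390625), (57.743934631347656, 83.72449493408203), 15.969018936157227) 0.07319353416130808 [[557.0, 343.0], [580.0, 262.0], [635.0, 278.0], [612.0, 359.0]]
cup ((431.5630187988281, 325.4120178222656), 36.193359375)
grip 137 [ 0.54413361 -0.10904723  0.14732991] 0.16706024747585013 40 ((537.8675537109375, -107.19764709472656), 15.109132766723633)
gear top 295 ((528.7560424804688, -165.98410034179688), (79.96470642089844, 81.57501220703125), 86.65528106689453)
clamp all ((540.8265991210938, -20.820175170898438), (377.6008605957031, 114.18844604492188), 86.42512512207031) [[472.0, -206.0], [586.0, -213.0], [610.0, 164.0], [496.0, 171.0]]
arm 160 [ 0.53337623 -0.14252108  0.1073221 ] ((536.271484375, -138.61541748046875), (76.96748352050781, 30.30482292175293), 69.9130859375)
jawtops 367
side mould top 228 ((576.7931518554688, 238.35333251953125), (241.4154510498047, 83.434814453125), 74.7934799194336) 0.07373323983213942 [[505.0, 133.0], [585.0, 111.0], [649.0, 344.0], [568.0, 366.0]]
cup ((429.635498046875, 327.40869140625), 36.85245895385742)
grip 186 [ 0.53563931 -0.11332005  0.14537872] 0.16716429734380156 50 ((538.2464599609375, -107.38031005859375), 12.82947063446045)
gear top 508 ((523.3621215820312, -164.43551635742188), (85.72221374511719, 83.82415771484375), 85.52571105957031)
clamp all ((555.205078125, 36.903472900390625), (523.2327880859375, 213.3717041015625), 70.30178833007812) [[367.0, -173.0], [567.0, -245.0], [744.0, 247.0], [543.0, 319.0]]
arm 157 [ 0.52685557 -0.14839046  0.10803531] ((528.6284790039062, -142.8140869140625), (79.50365447998047, 27.165470123291016), 78.0638427734375)
jawtops 298
```

Emit:
carry_out(moves=[[-0.92, -0.2, 0, 0, 0, 0], [-0.92, -0.2, 0, 0, 0, 0], [-0.92, -0.2, 0, 0, 0, 0], [-0.92, -0.2, 0, 0, 0, 0], [-0.92, -0.2, 0, 0, 0, 0], [-0.92, -0.2, 0, 0, 0, 0], [-0.92, -0.2, 0, 0, 0, 0], [-0.92, -0.2, 0, 0, 0, 0], [-0.92, -0.2, 0, 0, 0, 0], [-0.92, -0.2, 0, 0, 0, 0], [-0.92, -0.2, 0, 0, 0, 0], [0, 0, 0, 0, 0, 1], [0, 0, 0, 0, 0, 1], [0, 0, 0, 0, 0, 1], [0, 0, 0, 0, 0, 1], [0, 0, 0, 0, 0, 1], [0, 0, 0, 0, 0, 1], [0, 0, 0, 0, 0, 0]], fingers=87, force=15)

```text
time: 2.35
ee_pos: [0.5959, 0.3112, 0.2361]
eef_rot: [0.597, 0.802, -0.0, -0.0]
ft_force: [0.1, 0.3, 0.4]
width: 0.0869
grip_force: 0.0
```

Run:
```python
from h import *
c=cam('wrist');s=read_state();print(s['ee_pos'],R.from_quat(s['eef_rot']).as_matrix().round(4),c['xyz'])
cv2.imwrite('pics/w1.png',cv2.resize(c['pixels'][...,::-1],(800,600)))
W=cloud(c);z=W[...,2];hsv=cv2.cvtColor(c['pixels'],cv2.COLOR_RGB2HSV)
t=(z>.068)&(z<.082)&(abs(W[...,0]-.596)<.07)&(abs(W[...,1]-.31)<.07)
P=W[t][:,:2].astype(np.float32)*1000;print(len(P),cv2.minAreaRect(P),np.median(z[t]))
for n in('scene',):
  d=load(n);
```

```text
[0.59595783 0.3112405  0.2361741 ] [[-2.883e-01  9.575e-01 -5.000e-04]
 [ 9.575e-01  2.883e-01 -4.000e-04]
 [-2.000e-04 -6.000e-04 -1.000e+00]] [0.57445655 0.38107012 0.38455864]
3429 ((593.7896118164062, 314.5437316894531), (56.0391960144043, 77.3205337524414), 16.34497833251953) 0.07529600549042453
```

View pics/w1.png

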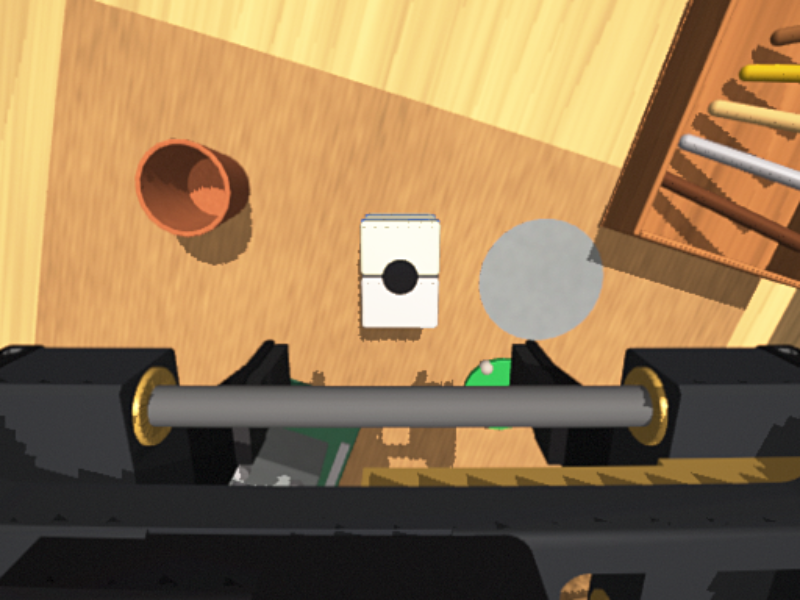

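The wrist picture shows the mould at (400,272), with its seam level in the image, so the closing direction is right. I'm descending and gripping.

Emit:
carry_out(moves=[[0.095, -0.03, 0.6, 0, 0, 0.05], [0, 0, 1, 0, 0, 0], [0, 0, 1, 0, 0, 0], [0, 0, 1, 0, 0, 0], [0, 0, 0.8, 0, 0, 0], [0, 0, 0.5, 0, 0, 0], [0, 0, 0, 0, 0, 0]])

```text
time: 3.28
ee_pos: [0.5932, 0.3141, 0.0393]
eef_rot: [0.6, 0.8, -0.001, -0.0]
ft_force: [-0.5, -0.4, 0.6]
width: 0.087
grip_force: 0.0
```

Emit:
carry_out(moves=[[0, 0, 0, 0, 0, 0], [0, 0, 0, 0, 0, 0], [0, 0, 0, 0, 0, 0], [0, 0, 0, 0, 0, 0], [0, 0, 0, 0, 0, 0], [0, 0, 0, 0, 0, 0]], fingers=40, force=20)

```text
time: 4.03
ee_pos: [0.5944, 0.3147, 0.0411]
eef_rot: [0.601, 0.8, 0.001, 0.0]
ft_force: [1.1, 0.9, 4.6]
width: 0.056
grip_force: 20.0
```

Emit:
carry_out(moves=[[0, 0, -0.3, 0, 0, 0], [0, 0, -0.7, 0, 0, 0], [0, 0, -1, 0, 0, 0], [0, 0, -1, 0, 0, 0], [0, 0, -0.7, 0, 0, 0], [0, 0, -0.3, 0, 0, 0], [0, 0, 0, 0, 0, 0]])

```text
time: 4.9
ee_pos: [0.5938, 0.3145, 0.2004]
eef_rot: [0.601, 0.8, -0.0, -0.0]
ft_force: [0.1, 0.8, -5.8]
width: 0.0562
grip_force: 20.0
```

Run:
```python
from h import *
s=read_state();M=R.from_quat(s['eef_rot']).as_matrix();print(s['ee_pos'],s['width'],M.round(4))
# refine clamp from scene+side: gear top + clamp outline edges, jaw tops
th=np.radians(-3.57);X=np.array([np.cos(th),np.sin(th)]);Y=np.array([-X[1],X[0]])
for n in('scene','side'):
    c=cam(n);W=cloud(c);hsv=cv2.cvtColor(c['pixels'],cv2.COLOR_RGB2HSV);h,sa=hsv[...,0].astype(int),hsv[...,1]
    O=np.array([.5425,.0066]);q=(W[...,:2]-O)*1000;a=q@X;b=q@Y;z=W[...,2]
    reg=(abs(a)<75)&(b>-240)&(b<185)
    g=reg&(h>60)&(h<95)&(sa>90)
    for nm,m in(('gear',g&(z>.084)&(z<.096)),('green low',g&(z>.005)&(z<.04)),('jaw/back',reg&(z>.076)&(z<.09)&(b>20)),('mjaw',reg&(z>.076)&(z<.088)&(b<20)&(b>-125)&~g),('bedpts',reg&(b>-60)&(b<40)&(abs(a)<30))):
        P=W[m][:,:2].astype(np.float32)*1000
        print(n,nm,m.sum(),'a',np.percentile(a[m],[1,50,99]).round(1),'b',np.percentile(b[m],[1,50,99]).round(1),'z',np.median(z[m]).round(4),'ang',cv2.minAreaRect(P)[2])
```

```text
[0.59375486 0.31445003 0.20038851] 0.05620090154259081 [[-2.785e-01  9.604e-01 -2.000e-04]
 [ 9.604e-01  2.785e-01  0.000e+00]
 [ 1.000e-04 -2.000e-04 -1.000e+00]]
scene gear 288 a [-40.8  18.7  36.4] b [-210.7 -187.4 -133.8] z 0.0882 ang 86.34928894042969
scene green low 1207 a [-50.1  41.8  55. ] b [-212.5  -45.9  157.6] z 0.0272 ang 86.49278259277344
scene jaw/back 226 a [-45.2  -3.9  31.4] b [ 73.6 111.2 131.5] z 0.0796 ang 85.5677719116211
scene mjaw 132 a [-45.2   0.2  31.8] b [-105.5  -94.   -83.4] z 0.0829 ang 86.87325286865234
scene bedpts 802 a [-29.1  -0.   28.9] b [-59.1 -10.1  38.5] z 0.0267 ang 86.33778381347656
side gear 499 a [-49.3 -17.4  32.6] b [-212.  -188.1 -132.3] z 0.0888 ang 86.77484893798828
side green low 1372 a [-67.5 -33.5  49.7] b [-217.8 -166.4  154.1] z 0.0287 ang 86.40452575683594
side jaw/back 213 a [-44.4  -7.3  29.1] b [ 72.8 107.  132.2] z 0.0797 ang 85.38187408447266
side mjaw 136 a [-45.  -18.9  29.8] b [-105.6  -98.6  -81.4] z 0.083 ang 87.10106658935547
side bedpts 113 a [-29.6  -5.1  18.5] b [ 2.3 20.7 39.4] z 0.0289 ang 86.92476654052734
```

Emit:
carry_out(moves=[[0, 0, -0.6, 0, 0, 0.8], [0, 0, -0.6, 0, 0, 0.8], [0, 0, -0.6, 0, 0, 0.87], [-0.4, -0.06, 0, 0, 0, 0], [-0.8, -0.06, 0, 0, 0, 0], [-0.9, -0.06, 0, 0, 0, 0], [-0.9, -0.06, 0, 0, 0, 0], [-0.9, -0.06, 0, 0, 0, 0], [-0.9, -0.06, 0, 0, 0, 0], [-0.9, -0.06, 0, 0, 0, 0], [-0.9, -0.06, 0, 0, 0, 0], [-0.9, -0.06, 0, 0, 0, 0], [-0.9, -0.06, 0, 0, 0, 0], [-0.9, -0.06, 0, 0, 0, 0], [-0.9, -0.06, 0, 0, 0, 0], [-0.7, -0.06, 0, 0, 0, 0], [-0.4, -0.06, 0, 0, 0, 0], [0, 0, 0, 0, 0, 0], [0, 0, 0, 0, 0, 0]])

```text
time: 7.38
ee_pos: [0.5322, -0.133, 0.272]
eef_rot: [0.728, 0.685, 0.0, -0.0]
ft_force: [-0.5, -0.2, -4.6]
width: 0.0562
grip_force: 20.0
```

Run:
```python
from h import *
c=cam('wrist');s=read_state();print(s['ee_pos'],s['width'],R.from_quat(s['eef_rot']).as_matrix().round(4)[:2,:2])
cv2.imwrite('pics/w2.png',cv2.resize(c['pixels'][...,::-1],(800,600)))
```

```text
[ 0.5323211  -0.132964    0.27213017] 0.05598603565265815 [[ 0.0601  0.9982]
 [ 0.9982 -0.0601]]
```

View pics/w2.png

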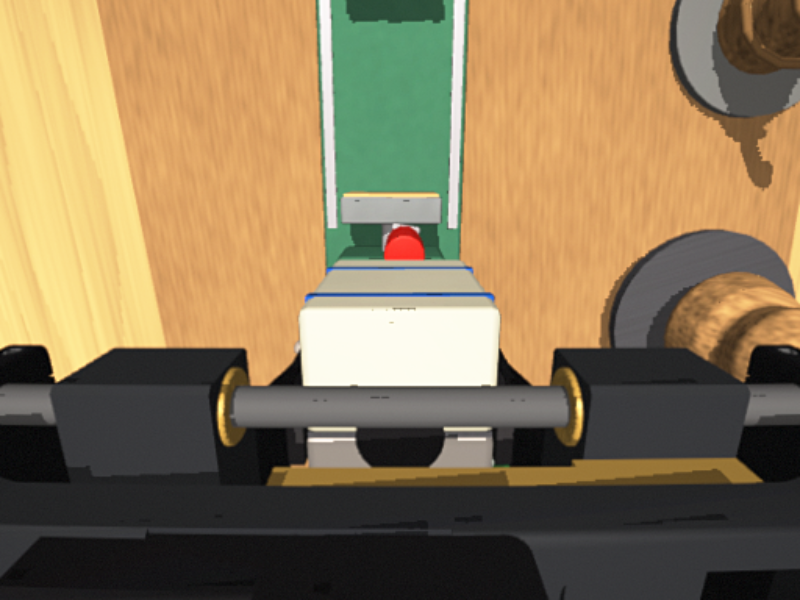

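The picture shows the moving jaw's top (342–440, 197–222), the red grip (404,243), and the bed with its rails from x=320 to x=467. I'll measure the centre line and angle from it.

Run:
```python
from h import *
c=load('wrist');W=cloud(c);z=W[...,2];hsv=cv2.cvtColor(c['pixels'],cv2.COLOR_RGB2HSV);h,sa=hsv[...,0].astype(int),hsv[...,1].astype(int)
m=(z>.08)&(z<.09);m[200:]=0;m[:110]=0
P=W[m][:,:2].astype(np.float32)*1000;rj=cv2.minAreaRect(P);print('jawtop',len(P),rj,cv2.boxPoints(rj).round(1).tolist(),np.median(z[m]))
m=(h>60)&(h<95)&(sa>90)&(z>.01)&(z<.05)
L=[];Rr=[]
for v in range(4,140,4):
    u=np.where(m[v])[0]
    if len(u)>10:L.append(W[v,u[0]]);Rr.append(W[v,u[-1]])
for S in(L,Rr):
    S=np.array(S);S=S[~np.isnan(S[:,0])];vx,vy,x0,y0=cv2.fitLine((S[:,:2]*1000).astype(np.float32),cv2.DIST_HUBER,0,.01,.01).ravel()
    print('edge ang',np.degrees(np.arctan2(vy,vx))%180,'x at y=0',x0-y0*vx/vy,'at -80',x0+(-80-y0)*vx/vy,'z',np.median(S[:,2]))
m=((h<8)|(h>172))&(sa>150)&(z>.155);m[:130]=0;P=W[m][:,:2].astype(np.float32)*1000;print('grip',len(P),cv2.minEnclosingCircle(P),np.median(z[m]))
```

```text
jawtop 1678 ((663.8089599609375, -126.66819763183594), (60.254493713378906, 359.2711486816406), 78.50365447998047) [[481.79998779296875, -120.4000015258789], [833.7999877929688, -192.0], [845.7999877929688, -132.89999389648438], [493.79998779296875, -61.29999923706055]] 0.08524061141753983
edge ang 86.59439 x at y=0 474.75504 at -80 469.99432 z 0.029728015479439762
edge ang 86.62968 x at y=0 590.654 at -80 585.9427 z 0.030093077128387574
grip 366 ((535.5239868164062, -104.15399169921875), 11.601818084716797) 0.16611107833103095
```

Run:
```python
from h import *
t=np.radians(86.6);Y=np.array([np.cos(t),np.sin(t)]);X=np.array([Y[1],-Y[0]]);O=np.array([.5327,0.])
c=load('wrist');W=cloud(c);q=(W[...,:2]-O)*1000;a=q@X;b=q@Y;z=W[...,2]
m=(z>.08)&(z<.09)&(abs(a)<60);m[220:]=0
print('jawtop',m.sum(),np.percentile(a[m],[1,50,99]),np.percentile(b[m],[1,50,99]),z[m].mean())
for n in('scene','side'):
    c=load(n);W=cloud(c);q=(W[...,:2]-O)*1000;a=q@X;b=q@Y;z=W[...,2]
    hsv=cv2.cvtColor(c['pixels'],cv2.COLOR_RGB2HSV);h,sa=hsv[...,0].astype(int),hsv[...,1].astype(int);g=(h>60)&(h<95)&(sa>90)
    G=g&(abs(a)<70)
    for nm,m in(('y ends',G&(z>.003)&(z<.1)&(abs(b)<240)),('gear',G&(z>.083)&(z<.097)),('backjaw',(abs(a)<50)&(z>.045)&(z<.09)&(b>40)&(b<150)),('mjaw',(abs(a)<50)&(z>.077)&(z<.088)&(b>-120)&(b<-50)&~g)):
        print(n,nm,m.sum(),np.percentile(a[m],[0,2,98,100]).round(1),np.percentile(b[m],[0,2,10,50,98,100]).round(1))
```

```text
jawtop 1364 [-37.42495427  -2.51781663  36.77904094] [-121.58527171  -84.70650099  -73.4121952 ] 0.08522256718971559
scene y ends 1737 [-45.9 -36.6  63.8  65.5] [-208.2 -203.8 -192.9 -121.6  157.9  168.1]
scene gear 293 [-34.1 -29.8  44.8  47.6] [-205.7 -202.7 -198.9 -180.1 -127.4 -125.3]
scene backjaw 511 [-37.1 -32.9  41.5  42.3] [ 79.9  80.7  81.5 111.6 137.5 140.4]
scene mjaw 130 [-36.4 -33.9  40.4  41.1] [-98.6 -98.2 -96.3 -87.  -76.5 -75.9]
side y ends 2466 [-59.1 -57.8  54.3  61.1] [-211.9 -209.7 -207.8 -194.2  119.8  174.5]
side gear 511 [-41.3 -39.9  41.   43.2] [-208.  -204.5 -202.5 -181.1 -126.1 -123.9]
side backjaw 500 [-35.9 -35.   38.   40.3] [ 77.6  79.9  81.9  86.8 137.4 142.6]
side mjaw 127 [-36.1 -35.8  37.4  39.1] [-98.6 -98.1 -96.6 -90.5 -76.1 -72.3]
```

Emit:
carry_out(moves=[[0.5, -0.19, 0, 0, 0, 0], [0.9, 0, 0, 0, 0, 0], [0.9, 0, 0, 0, 0, 0], [0.8, 0, 0, 0, 0, 0], [0.38, 0, 0, 0, 0, 0], [0, 0, 0.5, 0, 0, 0], [0, 0, 0.9, 0, 0, 0], [0, 0, 0.9, 0, 0, 0], [0, 0, 0.9, 0, 0, 0], [0, 0, 0.7, 0, 0, 0], [0, 0, 0.4, 0, 0, 0], [0, 0, 0.3, 0, 0, 0], [0, 0, 0.2, 0, 0, 0], [0, 0, 0, 0, 0, 0], [0, 0, 0, 0, 0, 0]])

```text
time: 9.3
ee_pos: [0.5337, 0.0049, 0.0812]
eef_rot: [0.729, 0.685, 0.0, 0.0]
ft_force: [0.6, 0.3, -4.5]
width: 0.056
grip_force: 20.0
```

Emit:
carry_out(moves=[[0, 0, 0.05, 0, 0, 0], [0, 0, 0, 0, 0, 0]])

```text
time: 9.55
ee_pos: [0.5333, 0.0049, 0.0787]
eef_rot: [0.729, 0.685, 0.0, 0.0]
ft_force: [-0.1, 0.2, -4.8]
width: 0.0561
grip_force: 20.0
```

Emit:
carry_out(moves=[[0, 0, 0.06, 0, 0, 0], [0, 0, 0.06, 0, 0, 0], [0, 0, 0, 0, 0, 0]])

```text
time: 9.93
ee_pos: [0.5331, 0.0049, 0.0735]
eef_rot: [0.729, 0.685, -0.0, -0.0]
ft_force: [0.1, -0.0, -4.6]
width: 0.0557
grip_force: 20.0
```

Emit:
carry_out(moves=[[0, 0, 0.04, 0, 0, 0], [0, 0, 0, 0, 0, 0], [0, 0, 0, 0, 0, 0]])

```text
time: 10.3
ee_pos: [0.5332, 0.0049, 0.0722]
eef_rot: [0.729, 0.685, 0.0, -0.0]
ft_force: [0.2, 0.6, -5.3]
width: 0.0558
grip_force: 20.0
```

Emit:
carry_out(moves=[[0, 0, 0.03, 0, 0, 0], [0, 0, 0, 0, 0, 0], [0, 0, 0, 0, 0, 0]])

```text
time: 10.68
ee_pos: [0.5333, 0.0049, 0.071]
eef_rot: [0.729, 0.685, 0.0, 0.0]
ft_force: [-1.1, 0.6, -2.1]
width: 0.0561
grip_force: 20.0
```

Emit:
carry_out(moves=[[0, 0, 0.03, 0, 0, 0], [0, 0, 0, 0, 0, 0], [0, 0, 0, 0, 0, 0]])

```text
time: 11.05
ee_pos: [0.5333, 0.0049, 0.071]
eef_rot: [0.729, 0.685, 0.0, -0.0]
ft_force: [-7.9, -0.9, 14.5]
width: 0.0559
grip_force: 20.0
```

Emit:
carry_out(moves=[[0, 0, -0.03, 0, 0, 0], [0, 0, 0, 0, 0, 0], [0, 0, 0, 0, 0, 0], [0, 0, 0, 0, 0, 0], [0, 0, 0, 0, 0, 0]], fingers=85)

```text
time: 11.68
ee_pos: [0.5332, 0.0049, 0.0709]
eef_rot: [0.729, 0.685, 0.0, -0.0]
ft_force: [0.4, -0.9, -1.0]
width: 0.0844
grip_force: 0.0
```

Emit:
carry_out(moves=[[0, 0, -0.3, 0, 0, 0], [0, 0, -0.6, 0, 0, 0], [0, 0, -0.9, 0, 0, 0], [0, 0, -0.9, 0, 0, 0], [0, 0, -0.9, 0, 0, 0], [0, 0, -0.9, 0, 0, 0], [-0.5, 0, -0.3, 0, 0, 0], [-0.9, 0, 0, 0, 0, 0], [-0.9, 0, 0, 0, 0, 0], [-0.9, 0, 0, 0, 0, 0], [-0.9, 0, 0, 0, 0, 0], [-0.9, 0, 0, 0, 0, 0], [-0.4, 0, 0, 0, 0, 0], [0, 0, 0, 0, 0, 0]])

```text
time: 13.42
ee_pos: [0.5192, -0.2116, 0.2627]
eef_rot: [0.73, 0.684, -0.0, -0.0]
ft_force: [0.9, 0.2, -0.3]
width: 0.0855
grip_force: 0.0
```

Run:
```python
from h import *
c=cam('wrist');s=read_state();print(s['ee_pos'],s['ft_force'])
cv2.imwrite('pics/w3.png',cv2.resize(c['pixels'][...,::-1],(800,600)))
W=cloud(c);z=W[...,2];hsv=cv2.cvtColor(c['pixels'],cv2.COLOR_RGB2HSV);h,sa=hsv[...,0].astype(int),hsv[...,1].astype(int)
t=np.radians(86.6);Y=np.array([np.cos(t),np.sin(t)]);X=np.array([Y[1],-Y[0]]);O=np.array([.5327,0.])
q=(W[...,:2]-O)*1000;a=q@X;b=q@Y
m=(z>.098)&(z<.112)&(abs(a)<60)&(abs(b)<80)&(sa<70);P=np.stack([a[m],b[m]],1).astype(np.float32);print('mould',len(P),cv2.minAreaRect(P),np.median(z[m]))
m=((h<8)|(h>172))&(sa>150)&(z>.155)&(abs(a)<80);P=W[m][:,:2].astype(np.float32)*1000;print('grip',len(P),cv2.minEnclosingCircle(P),np.median(z[m]))
for n,l,hh in(('mjaw',-100,-60),('back',60,150)):
    m=(z>.08)&(z<.09)&(abs(a)<45)&(b>l)&(b<hh);print(n,m.sum(),np.percentile(b[m],[0,1,50,99,100]) if m.sum() else'')
```

```text
[ 0.51967564 -0.2101241   0.26269263] [-1.12589816  0.44261184 -0.09999568]
mould 66 ((-0.25537872314453125, -34.42532730102539), (53.24500274658203, 1.1819151639938354), 0.02819010429084301) 0.09967716342536798
grip 725 ((535.1903686523438, -105.25809478759766), 11.803389549255371) 0.16621590888816437
mjaw 1181 [-95.70176854 -95.56072663 -82.9161484  -73.32922347 -72.92429692]
back 0
```

View pics/w3.png

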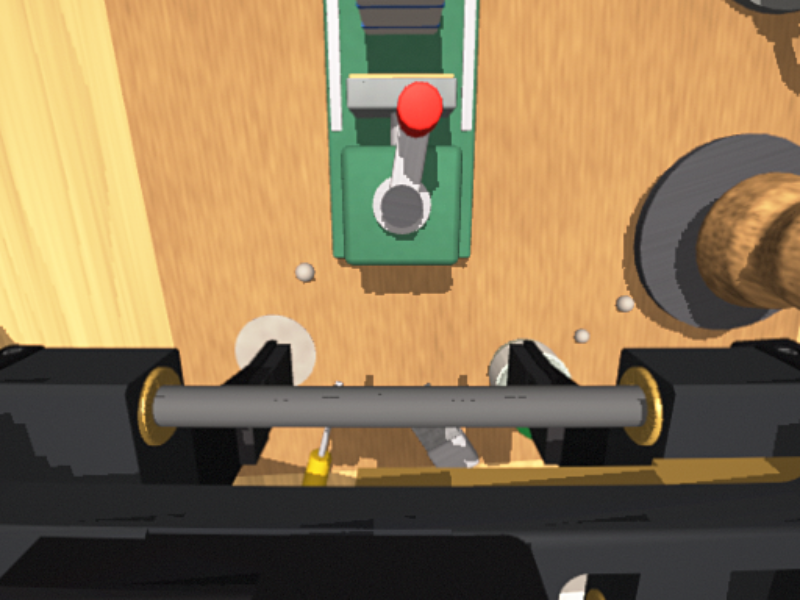

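The picture shows the mould's near face at the top edge (400,20), the red grip at (420,105) and the hub cap at (402,205). I'll measure the hub cap.

Run:
```python
from h import *
c=load('wrist');W=cloud(c);z=W[...,2]
for u,v in((403,207),(412,212),(393,200),(403,235),(410,165),(412,145)): print((u,v),W[int(v*.64),int(u*.64)].round(4))
m=(z>.1)&(z<.15)&(np.hypot(W[...,0]-.523,W[...,1]+.16)<.03)
print(np.histogram(z[m],10))
zt=np.percentile(z[m],80);P=W[m&(z>zt-.002)][:,:2].astype(np.float32)*1000
print(zt,len(P),cv2.minEnclosingCircle(P),P.mean(0))
```

```text
(403, 207) [ 0.5229 -0.1589  0.1138]
(412, 212) [ 0.5289 -0.1624  0.1131]
(393, 200) [ 0.5171 -0.1545  0.1133]
(403, 235) [ 0.5217 -0.1803  0.0902]
(410, 165) [ 0.5297 -0.1326  0.1088]
(412, 145) [ 0.5314 -0.1201  0.109 ]
(array([  2,   0,   0,   0,  25, 186,  95, 110, 419,  67]), array([0.10009292, 0.10166383, 0.10323475, 0.10480567, 0.10637658,
       0.1079475 , 0.10951842, 0.11108933, 0.11266025, 0.11423117,
       0.11580208]))
0.11375095214467706 584 ((522.6405639648438, -158.58721923828125), 13.952281951904297) [ 522.718 -158.472]
```

Emit:
carry_out(moves=[[0.4, 0.1, 0, 0, 0, 0], [0.8, 0.12, 0, 0, 0, 0], [0.8, 0, 0, 0, 0, 0], [0.4, 0, 0, 0, 0, 0], [0.24, 0, 0, 0, 0, 0], [0, 0, 0.5, 0, 0, 0], [0, 0, 0.9, 0, 0, 0], [0, 0, 0.6, 0, 0, 0], [0, 0, 0, 0, 0, 0], [0, 0, 0, 0, 0, 0]], fingers=60)

```text
time: 14.72
ee_pos: [0.5356, -0.1063, 0.184]
eef_rot: [0.729, 0.684, 0.0, 0.0]
ft_force: [1.3, -1.0, 0.8]
width: 0.0598
grip_force: 0.0
```

Run:
```python
from h import *
s=read_state();M=R.from_quat(s['eef_rot']).as_matrix();print(s['ee_pos'],M.round(4))
print(M.T@(np.array([.5353,-.1053,.1365])-s['ee_pos'])/.04)
```

```text
[ 0.53559344 -0.10627817  0.1840457 ] [[ 6.32e-02  9.98e-01  1.30e-03]
 [ 9.98e-01 -6.32e-02 -1.00e-04]
 [-1.00e-04  1.30e-03 -1.00e+00]]
[ 0.0240206  -0.01036552  1.18862871]
```

Emit:
carry_out(moves=[[0.02, -0.01, 0.5, 0, 0, 0], [0, 0, 0.5, 0, 0, 0], [0, 0, 0.19, 0, 0, 0], [0, 0, 0, 0, 0, 0], [0, 0, 0, 0, 0, 0]])

```text
time: 15.35
ee_pos: [0.5354, -0.1052, 0.1364]
eef_rot: [0.729, 0.685, 0.001, 0.0]
ft_force: [0.0, 0.9, 0.9]
width: 0.0602
grip_force: 0.0
```

Emit:
carry_out(moves=[[0, 0, 0, 0, 0, 0], [0, 0, 0, 0, 0, 0], [0, 0, 0, 0, 0, 0], [0, 0, 0, 0, 0, 0], [0, 0, 0, 0, 0, 0], [0, 0, 0, 0, 0, 0]], fingers=10, force=40)

```text
time: 16.1
ee_pos: [0.5352, -0.105, 0.1354]
eef_rot: [0.729, 0.685, 0.0, 0.0]
ft_force: [4.8, -1.1, -1.8]
width: 0.0239
grip_force: 40.0
```

```bash
cat > w.py <<'E'
import sys
from h import *
# rows for winding: from crank angle a to b in n steps, circle about hub, radius .055
H=np.array([.5229,-.1586]);rad=.055;Z0=np.radians(86.6)
s=read_state();M=R.from_quat(s['eef_rot']).as_matrix();p=s['ee_pos']
d=p[:2]-H;psi=np.arctan2(d[1],d[0]);c=(Z0-psi)%(2*np.pi)
t=np.array([np.sin(psi),-np.cos(psi)])  # clockwise tangent
print('pos',p.round(4),'crank mod',round(c,3),'r',np.hypot(*d).round(4),'drive N',-(s['ft_force'][:2]@t).round(2),'rad',(s['ft_force'][:2]@d/np.hypot(*d)).round(2),'F',s['ft_force'].round(1),'w',s['width'],s['grip_force'])
if len(sys.argv)>1:
    a,n,st=float(sys.argv[1]),int(sys.argv[2]),float(sys.argv[3])
    A=a+st*np.arange(n+1);Pt=H+rad*np.stack([np.cos(Z0-A),np.sin(Z0-A)],1)
    D=np.diff(Pt,axis=0)@M[:2,:2]/.04
    print([[round(x,2),round(y,2),0,0,0,0] for x,y in D],'end',A[-1])
E
python3 w.py 0.171 20 0.3
```

```text
pos [ 0.5352 -0.105   0.1354] crank mod 0.166 r 0.055 drive N -4.91 rad -0.01 F [ 4.8 -1.1 -1.8] w 0.02388274081690838 40.00052842159221
[[np.float64(-0.13), np.float64(0.39), 0, 0, 0, 0], [np.float64(-0.24), np.float64(0.33), 0, 0, 0, 0], [np.float64(-0.33), np.float64(0.25), 0, 0, 0, 0], [np.float64(-0.39), np.float64(0.14), 0, 0, 0, 0], [np.float64(-0.41), np.float64(0.02), 0, 0, 0, 0], [np.float64(-0.4), np.float64(-0.1), 0, 0, 0, 0], [np.float64(-0.35), np.float64(-0.21), 0, 0, 0, 0], [np.float64(-0.27), np.float64(-0.31), 0, 0, 0, 0], [np.float64(-0.17), np.float64(-0.37), 0, 0, 0, 0], [np.float64(-0.05), np.float64(-0.41), 0, 0, 0, 0], [np.float64(0.07), np.float64(-0.4), 0, 0, 0, 0], [np.float64(0.19), np.float64(-0.37), 0, 0, 0, 0], [np.float64(0.29), np.float64(-0.29), 0, 0, 0, 0], [np.float64(0.36), np.float64(-0.2), 0, 0, 0, 0], [np.float64(0.4), np.float64(-0.08), 0, 0, 0, 0], [np.float64(0.41), np.float64(0.04), 0, 0, 0, 0], [np.float64(0.38), np.float64(0.16), 0, 0, 0, 0], [np.float64(0.31), np.float64(0.27), 0, 0, 0, 0], [np.float64(0.22), np.float64(0.35), 0, 0, 0, 0], [np.float64(0.11), np.float64(0.4), 0, 0, 0, 0]] end 6.171
```

Emit:
carry_out(moves=[[-0.13, 0.39, 0, 0, 0, 0], [-0.24, 0.33, 0, 0, 0, 0], [-0.33, 0.25, 0, 0, 0, 0], [-0.39, 0.14, 0, 0, 0, 0], [-0.41, 0.02, 0, 0, 0, 0], [-0.4, -0.1, 0, 0, 0, 0], [-0.35, -0.21, 0, 0, 0, 0], [-0.27, -0.31, 0, 0, 0, 0], [-0.17, -0.37, 0, 0, 0, 0], [-0.05, -0.41, 0, 0, 0, 0]])

```text
time: 17.35
ee_pos: [0.5173, -0.2136, 0.1354]
eef_rot: [0.729, 0.685, 0.001, 0.0]
ft_force: [4.8, 6.1, 0.4]
width: 0.0236
grip_force: 40.0
```

```bash
python3 w.py
```

```text
pos [ 0.5173 -0.2136  0.1354] crank mod 3.184 r 0.0553 drive N 4.17 rad -6.55 F [4.8 6.1 0.4] w 0.023612639418659025 40.00179045523055
```

```bash
sed -i 's/round(x,2),round(y,2)/float(round(x,2)),float(round(y,2))/' w.py; python3 w.py 3.171 35 0.3
```

```text
pos [ 0.5173 -0.2136  0.1354] crank mod 3.184 r 0.0553 drive N 4.17 rad -6.55 F [4.8 6.1 0.4] w 0.023612639418659025 40.00179045523055
[[0.07, -0.4, 0, 0, 0, 0], [0.19, -0.37, 0, 0, 0, 0], [0.29, -0.29, 0, 0, 0, 0], [0.36, -0.2, 0, 0, 0, 0], [0.4, -0.08, 0, 0, 0, 0], [0.41, 0.04, 0, 0, 0, 0], [0.38, 0.16, 0, 0, 0, 0], [0.31, 0.27, 0, 0, 0, 0], [0.22, 0.35, 0, 0, 0, 0], [0.11, 0.4, 0, 0, 0, 0], [-0.01, 0.41, 0, 0, 0, 0], [-0.13, 0.39, 0, 0, 0, 0], [-0.24, 0.33, 0, 0, 0, 0], [-0.33, 0.24, 0, 0, 0, 0], [-0.39, 0.14, 0, 0, 0, 0], [-0.41, 0.01, 0, 0, 0, 0], [-0.4, -0.11, 0, 0, 0, 0], [-0.35, -0.22, 0, 0, 0, 0], [-0.27, -0.31, 0, 0, 0, 0], [-0.16, -0.38, 0, 0, 0, 0], [-0.04, -0.41, 0, 0, 0, 0], [0.08, -0.4, 0, 0, 0, 0], [0.19, -0.36, 0, 0, 0, 0], [0.29, -0.29, 0, 0, 0, 0], [0.36, -0.19, 0, 0, 0, 0], [0.4, -0.07, 0, 0, 0, 0], [0.41, 0.05, 0, 0, 0, 0], [0.37, 0.17, 0, 0, 0, 0], [0.31, 0.27, 0, 0, 0, 0], [0.21, 0.35, 0, 0, 0, 0], [0.1, 0.4, 0, 0, 0, 0], [-0.02, 0.41, 0, 0, 0, 0], [-0.14, 0.39, 0, 0, 0, 0], [-0.25, 0.33, 0, 0, 0, 0], [-0.33, 0.24, 0, 0, 0, 0]] end 13.671
```

Emit:
carry_out(moves=[[0.07, -0.4, 0, 0, 0, 0], [0.19, -0.37, 0, 0, 0, 0], [0.29, -0.29, 0, 0, 0, 0], [0.36, -0.2, 0, 0, 0, 0], [0.4, -0.08, 0, 0, 0, 0], [0.41, 0.04, 0, 0, 0, 0], [0.38, 0.16, 0, 0, 0, 0], [0.31, 0.27, 0, 0, 0, 0], [0.22, 0.35, 0, 0, 0, 0], [0.11, 0.4, 0, 0, 0, 0], [-0.01, 0.41, 0, 0, 0, 0], [-0.13, 0.39, 0, 0, 0, 0], [-0.24, 0.33, 0, 0, 0, 0], [-0.33, 0.24, 0, 0, 0, 0], [-0.39, 0.14, 0, 0, 0, 0]])

```text
time: 19.23
ee_pos: [0.5781, -0.1498, 0.1354]
eef_rot: [0.728, 0.686, 0.001, -0.001]
ft_force: [-1.2, 4.4, 2.5]
width: 0.0236
grip_force: 40.0
```

```bash
python3 w.py
```

```text
pos [ 0.5781 -0.1498  0.1354] crank mod 1.353 r 0.0559 drive N 4.55 rad -0.54 F [-1.2  4.4  2.5] w 0.023628935958713473 40.00520537438206
```

Emit:
carry_out(moves=[[-0.41, 0.01, 0, 0, 0, 0], [-0.4, -0.11, 0, 0, 0, 0], [-0.35, -0.22, 0, 0, 0, 0], [-0.27, -0.31, 0, 0, 0, 0], [-0.16, -0.38, 0, 0, 0, 0], [-0.04, -0.41, 0, 0, 0, 0], [0.08, -0.4, 0, 0, 0, 0], [0.19, -0.36, 0, 0, 0, 0], [0.29, -0.29, 0, 0, 0, 0], [0.36, -0.19, 0, 0, 0, 0], [0.4, -0.07, 0, 0, 0, 0], [0.41, 0.05, 0, 0, 0, 0], [0.37, 0.17, 0, 0, 0, 0], [0.31, 0.27, 0, 0, 0, 0]])

```text
time: 20.98
ee_pos: [0.4891, -0.116, 0.1353]
eef_rot: [0.729, 0.684, -0.001, 0.0]
ft_force: [1.2, -10.0, -1.7]
width: 0.0236
grip_force: 40.0
```

```bash
python3 w.py 11.9 35 0.15
python3 - <<'E'
from h import *
t=np.radians(86.6);Y=np.array([np.cos(t),np.sin(t)]);X=np.array([Y[1],-Y[0]]);O=np.array([.5327,0.])
for n in('scene','side'):
    c=cam(n);W=cloud(c);q=(W[...,:2]-O)*1000;a=q@X;b=q@Y;z=W[...,2]
    for nm,m in(('back',(abs(a)<32)&(z>.072)&(z<.088)&(b>55)&(b<150)),('mould',(abs(a)<25)&(z>.098)&(z<.112)&(b>-60)&(b<70)),('mjaw',(abs(a)<32)&(z>.072)&(z<.088)&(b>-80)&(b<20))):
        if m.sum(): print(n,nm,m.sum(),np.percentile(b[m],[0,2,10,50,90,98,100]).round(1))
c=load('scene');cv2.imwrite('pics/s3.png',cv2.resize(c['pixels'][150:260,180:360,::-1],None,fx=4.4,fy=4.4,interpolation=cv2.INTER_CUBIC))
E
```

```text
pos [ 0.4891 -0.116   0.1353] crank mod 5.553 r 0.0544 drive N 5.32 rad -8.57 F [  1.2 -10.   -1.7] w 0.023590965609913313 39.99967438084241
[[0.12, 0.17, 0, 0, 0, 0], [0.09, 0.19, 0, 0, 0, 0], [0.06, 0.2, 0, 0, 0, 0], [0.03, 0.2, 0, 0, 0, 0], [-0.0, 0.21, 0, 0, 0, 0], [-0.03, 0.2, 0, 0, 0, 0], [-0.06, 0.2, 0, 0, 0, 0], [-0.09, 0.19, 0, 0, 0, 0], [-0.12, 0.17, 0, 0, 0, 0], [-0.14, 0.15, 0, 0, 0, 0], [-0.16, 0.13, 0, 0, 0, 0], [-0.18, 0.1, 0, 0, 0, 0], [-0.19, 0.07, 0, 0, 0, 0], [-0.2, 0.04, 0, 0, 0, 0], [-0.21, 0.01, 0, 0, 0, 0], [-0.21, -0.02, 0, 0, 0, 0], [-0.2, -0.05, 0, 0, 0, 0], [-0.19, -0.08, 0, 0, 0, 0], [-0.18, -0.1, 0, 0, 0, 0], [-0.16, -0.13, 0, 0, 0, 0], [-0.14, -0.15, 0, 0, 0, 0], [-0.11, -0.17, 0, 0, 0, 0], [-0.09, -0.19, 0, 0, 0, 0], [-0.06, -0.2, 0, 0, 0, 0], [-0.03, -0.2, 0, 0, 0, 0], [0.0, -0.21, 0, 0, 0, 0], [0.03, -0.2, 0, 0, 0, 0], [0.06, -0.2, 0, 0, 0, 0], [0.09, -0.18, 0, 0, 0, 0], [0.12, -0.17, 0, 0, 0, 0], [0.14, -0.15, 0, 0, 0, 0], [0.16, -0.13, 0, 0, 0, 0], [0.18, -0.1, 0, 0, 0, 0], [0.19, -0.07, 0, 0, 0, 0], [0.2, -0.04, 0, 0, 0, 0]] end 17.15
scene back 204 [ 55.4  59.5  81.9 115.9 134.2 138.  140. ]
scene mould 287 [-19.1 -17.7 -12.7  18.3  50.9  57.2  59.1]
scene mjaw 185 [-40.5 -40.1 -38.5 -24.4   7.4  17.3  20. ]
side back 10 [109.5 109.7 110.4 111.9 115.  115.4 115.5]
side mould 92 [-18.8 -15.9  -9.4  15.3  54.9  59.8  62.4]
side mjaw 79 [-40.8 -40.6 -38.8 -34.5 -15.8 -12.6  -9.5]
```

View pics/s3.png

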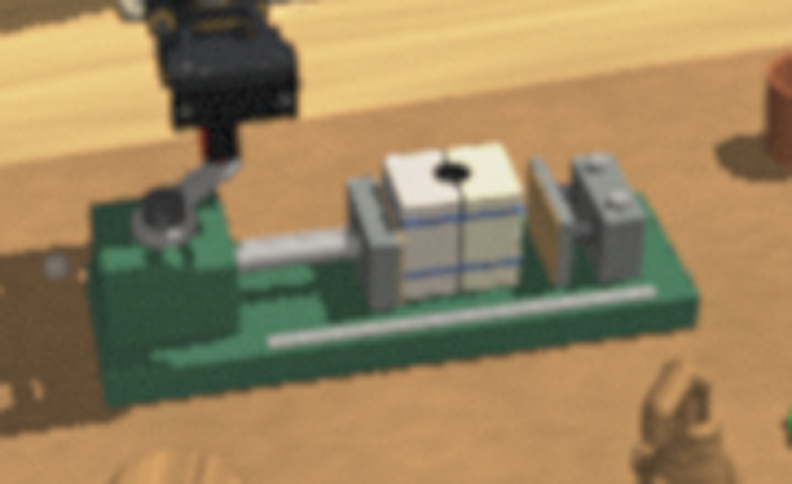

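The crop shows the jaw at (370,240) already pushing the mould at (450,220). About 18 mm is still free in front of the back pad at (540,220), so I expect contact near 15.4 rad.

Emit:
carry_out(moves=[[0.12, 0.17, 0, 0, 0, 0], [0.09, 0.19, 0, 0, 0, 0], [0.06, 0.2, 0, 0, 0, 0], [0.03, 0.2, 0, 0, 0, 0], [0, 0.21, 0, 0, 0, 0], [-0.03, 0.2, 0, 0, 0, 0], [-0.06, 0.2, 0, 0, 0, 0], [-0.09, 0.19, 0, 0, 0, 0], [-0.12, 0.17, 0, 0, 0, 0], [-0.14, 0.15, 0, 0, 0, 0]])

```text
time: 22.32
ee_pos: [0.565, -0.1224, 0.1354]
eef_rot: [0.728, 0.686, 0.001, -0.001]
ft_force: [0.3, 7.3, 3.3]
width: 0.0236
grip_force: 40.0
```

```bash
python3 w.py
```

```text
pos [ 0.565  -0.1224  0.1354] crank mod 0.802 r 0.0555 drive N 5.31 rad 4.98 F [0.3 7.3 3.3] w 0.02362540821875735 40.00029278604188
```

Emit:
carry_out(moves=[[-0.16, 0.13, 0, 0, 0, 0], [-0.18, 0.1, 0, 0, 0, 0], [-0.19, 0.07, 0, 0, 0, 0], [-0.2, 0.04, 0, 0, 0, 0]])

```text
time: 22.82
ee_pos: [0.5783, -0.1523, 0.1355]
eef_rot: [0.728, 0.686, 0.002, 0.0]
ft_force: [9.2, 7.7, -2.5]
width: 0.0234
grip_force: 40.0
```

```bash
python3 w.py
```

```text
pos [ 0.5783 -0.1523  0.1355] crank mod 1.398 r 0.0558 drive N 6.61 rad 10.03 F [ 9.2  7.7 -2.5] w 0.023406424782791504 39.997900246235076
```

Emit:
carry_out(moves=[[-0.21, 0.01, 0, 0, 0, 0], [-0.21, -0.02, 0, 0, 0, 0], [-0.2, -0.05, 0, 0, 0, 0], [-0.19, -0.08, 0, 0, 0, 0]])

```text
time: 23.32
ee_pos: [0.5711, -0.1866, 0.1356]
eef_rot: [0.728, 0.685, 0.002, 0.002]
ft_force: [11.7, -0.7, -6.9]
width: 0.0235
grip_force: 40.0
```

```bash
python3 w.py
```

```text
pos [ 0.5711 -0.1866  0.1356] crank mod 2.037 r 0.0558 drive N 5.28 rad 10.46 F [11.7 -0.7 -6.9] w 0.023452979453716535 39.996058401375194
```

Emit:
carry_out(moves=[[-0.18, -0.1, 0, 0, 0, 0], [-0.16, -0.13, 0, 0, 0, 0], [-0.14, -0.15, 0, 0, 0, 0]])

```text
time: 23.7
ee_pos: [0.5532, -0.2053, 0.1354]
eef_rot: [0.729, 0.685, 0.001, 0.001]
ft_force: [5.1, -0.2, -2.0]
width: 0.0236
grip_force: 40.0
```

```bash
python3 w.py
```

```text
pos [ 0.5532 -0.2053  0.1354] crank mod 2.506 r 0.0557 drive N 4.14 rad 2.96 F [ 5.1 -0.2 -2. ] w 0.023550754670544884 39.99850755675652
```

Emit:
carry_out(moves=[[-0.11, -0.17, 0, 0, 0, 0], [-0.09, -0.19, 0, 0, 0, 0]])

```text
time: 23.95
ee_pos: [0.538, -0.212, 0.1354]
eef_rot: [0.729, 0.685, 0.001, 0.001]
ft_force: [4.1, 2.6, -1.0]
width: 0.0238
grip_force: 40.0
```

```bash
python3 w.py
python3 - <<'E'
from h import *
c=cam('scene');cv2.imwrite('pics/s4.png',cv2.resize(c['pixels'][170:240,240:350,::-1],None,fx=7,fy=7,interpolation=cv2.INTER_CUBIC))
E
```

```text
pos [ 0.538  -0.212   0.1354] crank mod 2.807 r 0.0555 drive N 4.7 rad -1.39 F [ 4.1  2.6 -1. ] w 0.023814196212138337 39.999112905886705
```

View pics/s4.png

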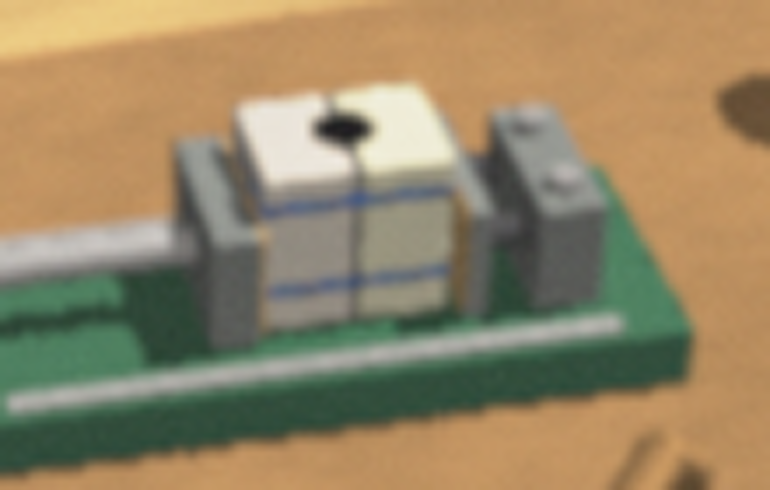

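The crop shows the mould at (345,220) at, or just about to reach, the back pad at (465,250). The crank is at 15.37 rad. I'll go on in small steps.

Emit:
carry_out(moves=[[-0.06, -0.2, 0, 0, 0, 0], [-0.03, -0.2, 0, 0, 0, 0]])

```text
time: 24.25
ee_pos: [0.5218, -0.2139, 0.1354]
eef_rot: [0.728, 0.685, 0.001, 0.0]
ft_force: [5.6, 5.3, -0.7]
width: 0.0239
grip_force: 40.0
```

```bash
python3 w.py
```

```text
pos [ 0.5218 -0.2139  0.1354] crank mod 3.103 r 0.0553 drive N 5.47 rad -5.37 F [ 5.6  5.3 -0.7] w 0.02387527639229236 39.999275894422226
```

Emit:
carry_out(moves=[[0, -0.21, 0, 0, 0, 0], [0.03, -0.2, 0, 0, 0, 0]])

```text
time: 24.5
ee_pos: [0.5058, -0.211, 0.1354]
eef_rot: [0.728, 0.685, 0.001, 0.0]
ft_force: [7.6, 6.2, -2.7]
width: 0.024
grip_force: 40.0
```

```bash
python3 w.py
```

```text
pos [ 0.5058 -0.211   0.1354] crank mod 3.398 r 0.0551 drive N 5.35 rad -8.23 F [ 7.6  6.2 -2.7] w 0.02396876826801171 39.9983367246147
```

Emit:
carry_out(moves=[[0.06, -0.2, 0, 0, 0, 0], [0.09, -0.18, 0, 0, 0, 0]])

```text
time: 24.75
ee_pos: [0.4915, -0.2036, 0.1354]
eef_rot: [0.728, 0.685, 0.002, 0.0]
ft_force: [12.7, 6.0, -5.8]
width: 0.0239
grip_force: 40.0
```

```bash
python3 w.py
```

```text
pos [ 0.4915 -0.2036  0.1354] crank mod 3.691 r 0.0549 drive N 7.02 rad -12.19 F [12.7  6.  -5.8] w 0.023885050485476476 39.99639483163463
```

Emit:
carry_out(moves=[[0.12, -0.17, 0, 0, 0, 0]])

```text
time: 24.88
ee_pos: [0.4854, -0.1985, 0.1354]
eef_rot: [0.728, 0.685, 0.002, 0.001]
ft_force: [13.3, 6.8, -7.8]
width: 0.0236
grip_force: 40.0
```

```bash
python3 w.py;  python3 - <<'E'
from h import *
c=cam('scene');cv2.imwrite('pics/s5.png',cv2.resize(c['pixels'][170:240,240:350,::-1],None,fx=7,fy=7,interpolation=cv2.INTER_CUBIC))
E
```

```text
pos [ 0.4854 -0.1985  0.1354] crank mod 3.837 r 0.0548 drive N 5.01 rad -14.1 F [13.3  6.8 -7.8] w 0.023623895853975854 39.995207999782
```

View pics/s5.png

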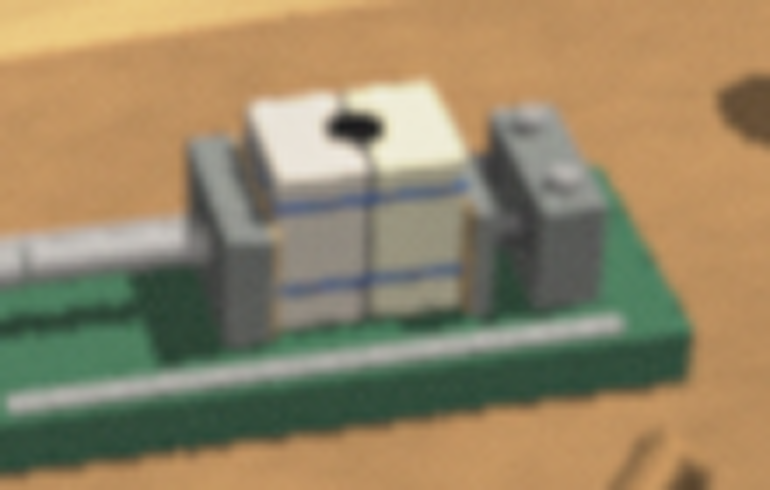

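The pad's plate, right edge at (490,240), has not moved since the last picture, so contact is only beginning. I'll continue with a slight inward correction for the radial force.

Emit:
carry_out(moves=[[0.16, -0.13, 0, 0, 0, 0], [0.17, -0.13, 0, 0, 0, 0]])

```text
time: 25.18
ee_pos: [0.4757, -0.1858, 0.1355]
eef_rot: [0.728, 0.685, 0.001, 0.001]
ft_force: [14.4, 0.4, -11.1]
width: 0.0235
grip_force: 40.0
```

```bash
cat > pad.py <<'E'
from h import *
t=np.radians(86.6);Y=np.array([np.cos(t),np.sin(t)]);X=np.array([Y[1],-Y[0]]);O=np.array([.5327,0.])
c=cam('scene');g=c['pixels'][200:222,300:330].astype(float).mean(2)
print(g[[4,8,12,16]].round().astype(int))
E
python3 w.py; python3 pad.py
```

```text
pos [ 0.4757 -0.1858  0.1355] crank mod 4.129 r 0.0545 drive N 6.88 rad -12.65 F [ 14.4   0.4 -11.1] w 0.023520262971442087 39.99392173676824
[[141 142 141 141 141 136 111  91  90  95 100  84  63  60  54  54  64  81
   87  88  88  88  87  88  87  89  96 101 102  99]
 [115 115 111 108 104  99  91  87  88  93  84  69  61  62  65  66  70  81
   86  88  89  88  89  89  89  92  99  99 103 101]
 [138 136 137 138 136 117  97  89  92  90  76  61  56  56  57  64  77  88
   86  86  85  88  87  88  91  94  99  99 102 102]
 [ 60  61  62  76  84  88  91 100 102 100 106 117 124 129 136 141 148 152
  154 161 164 163 168 177 176 173 170 165 147 120]]
```

Emit:
carry_out(moves=[[0.18, -0.1, 0, 0, 0, 0], [0.19, -0.07, 0, 0, 0, 0]])

```text
time: 25.48
ee_pos: [0.4701, -0.1714, 0.1355]
eef_rot: [0.729, 0.685, 0.001, 0.002]
ft_force: [16.9, -3.0, -14.1]
width: 0.0236
grip_force: 40.0
```

```bash
python3 w.py 17.0 12 0.15; python3 pad.py
```

```text
pos [ 0.4701 -0.1714  0.1355] crank mod 4.416 r 0.0543 drive N 6.89 rad -15.67 F [ 16.9  -3.  -14.1] w 0.02363159360168266 39.99200965533021
[[0.2, -0.04, 0, 0, 0, 0], [0.21, -0.01, 0, 0, 0, 0], [0.21, 0.02, 0, 0, 0, 0], [0.2, 0.05, 0, 0, 0, 0], [0.19, 0.08, 0, 0, 0, 0], [0.18, 0.11, 0, 0, 0, 0], [0.16, 0.13, 0, 0, 0, 0], [0.14, 0.15, 0, 0, 0, 0], [0.11, 0.17, 0, 0, 0, 0], [0.09, 0.19, 0, 0, 0, 0], [0.06, 0.2, 0, 0, 0, 0], [0.03, 0.2, 0, 0, 0, 0]] end 18.8
[[140 139 140 141 139 139 123 102  91  92  92  82  68  59  54  56  65  81
   89  87  87  86  89  85  86  90  96 101 101 100]
 [117 115 111 108 109 104  93  92  94  93  88  73  60  62  65  69  72  81
   87  89  87  90  87  87  90  94  99 100 104 101]
 [137 138 136 138 138 128 102  90  92  91  88  72  60  57  59  64  78  85
   86  85  85  87  89  88  89  93  99  99 102 100]
 [ 60  60  64  76  84  87  88  93  94  99 103 115 123 130 136 142 147 151
  154 161 162 163 170 176 176 171 169 166 144 120]]
```

Run:
```python
from h import *
f=lambda n:cv2.resize(cv2.imread(n).astype(np.float32),(110,70),interpolation=cv2.INTER_AREA).mean(2)
now=load('scene')['pixels'][170:240,240:350].astype(np.float32).mean(2)
# columns 64-76 (pad plate/gap) row 32-44 ; match template of now's pad
I={'15.37':f('pics/s4.png'),'16.40':f('pics/s5.png'),'16.98':now}
for k,g in I.items():
    print(k,'cross',end=' ')
    for v in(34,38,42):
        row=g[v-1:v+2,60:80].mean(0); i=np.where((row[8:-1]>=75)&(row[9:]<75))[0]
        print([round(8+j+(row[8+j]-75)/(row[8+j]-row[9+j])+60,2) for j in i],end=' ')
    # mould dark seam top / blue: shift by phase correlation of mould block
    s,_=cv2.phaseCorrelate(np.ascontiguousarray(I['16.98'][15:45,35:62]),np.ascontiguousarray(g[15:45,35:62]));print('mould shift',np.round(s,2))
```

```text
15.37 cross [np.float64(70.19)] [np.float64(69.67)] [np.float64(69.2)] mould shift [-2.47  0.51]
16.40 cross [np.float64(70.72)] [np.float64(70.14)] [np.float64(69.65)] mould shift [-0.39  0.12]
16.98 cross [np.float64(71.59)] [np.float64(71.0)] [np.float64(70.97)] mould shift [0.5 0. ]
```

Emit:
carry_out(moves=[[0.2, -0.02, 0, 0, 0, 0], [0.21, 0.01, 0, 0, 0, 0]])

```text
time: 25.78
ee_pos: [0.4688, -0.1566, 0.1354]
eef_rot: [0.729, 0.684, -0.0, 0.001]
ft_force: [1.9, -7.6, -3.0]
width: 0.0237
grip_force: 40.0
```

```bash
python3 w.py
```

```text
pos [ 0.4688 -0.1566  0.1354] crank mod 4.69 r 0.0541 drive N 7.48 rad -2.23 F [ 1.9 -7.6 -3. ] w 0.023678772306749273 39.999112614109436
```

Emit:
carry_out(moves=[[0, 0, 0, 0, 0, 0], [0, 0, 0, 0, 0, 0], [0, 0, 0, 0, 0, 0]])

```text
time: 26.15
ee_pos: [0.4688, -0.1555, 0.1354]
eef_rot: [0.729, 0.685, 0.0, 0.0]
ft_force: [4.7, -2.4, -2.9]
width: 0.0236
grip_force: 40.0
```

```bash
python3 w.py
python3 - <<'E'
from h import *
g=cam('scene')['pixels'][170:240,240:350].astype(np.float32).mean(2)
for v in(34,38,42):
    row=g[v-1:v+2,60:80].mean(0); i=np.where((row[8:-1]>=75)&(row[9:]<75))[0]
    print([round(8+j+(row[8+j]-75)/(row[8+j]-row[9+j])+60,2) for j in i])
E
```

```text
pos [ 0.4688 -0.1555  0.1354] crank mod 4.709 r 0.0541 drive N 2.1 rad -4.8 F [ 4.7 -2.4 -2.9] w 0.02355498624239461 40.01132163524517
[np.float64(72.02)]
[np.float64(71.66)]
[np.float64(71.05)]
```

Tight: the drive is about 2.9 N above free-running, and the pad has moved about 1.1 rad's worth, so both point to about 30 N. I'm letting go and backing off.

Emit:
carry_out(moves=[[0, 0, 0, 0, 0, 0], [0, 0, 0, 0, 0, 0], [0, 0, 0, 0, 0, 0], [0, 0, 0, 0, 0, 0], [0, 0, -0.5, 0, 0, 0], [0, 0, -0.9, 0, 0, 0], [0, 0, -0.9, 0, 0, 0], [0, 0, -0.5, 0, 0, 0], [0, 0, 0, 0, 0, 0], [0, 0, 0, 0, 0, 0]], fingers=55)

```text
time: 27.45
ee_pos: [0.4678, -0.1552, 0.2463]
eef_rot: [0.729, 0.685, -0.0, -0.001]
ft_force: [0.5, 0.1, 0.1]
width: 0.0554
grip_force: 0.0
```

Run:
```python
from h import *
c=cam('scene');g=c['pixels'][170:240,240:350].astype(np.float32).mean(2)
for v in(34,38,42):
    row=g[v-1:v+2,60:80].mean(0); i=np.where((row[8:-1]>=75)&(row[9:]<75))[0]
    print([round(8+j+(row[8+j]-75)/(row[8+j]-row[9+j])+60,2) for j in i])
W=cloud(c);z=W[...,2];hsv=cv2.cvtColor(c['pixels'],cv2.COLOR_RGB2HSV);h,sa=hsv[...,0].astype(int),hsv[...,1].astype(int)
m=((h<8)|(h>172))&(sa>150)&(z>.155)&(abs(W[...,0]-.52)<.09)&(abs(W[...,1]+.16)<.09);print('grip',W[m].mean(0))
cv2.imwrite('pics/s6.png',cv2.resize(c['pixels'][140:260,180:370,::-1],None,fx=4,fy=4,interpolation=cv2.INTER_CUBIC))
print(read_state()['ft_force'],read_state()['width'])
```

```text
[np.float64(71.98)]
[np.float64(71.7)]
[np.float64(71.0)]
grip [ 0.47349303 -0.15810002  0.16237679]
[-0.20725967 -0.1107953  -0.33995814] 0.05503304400129809
```

View pics/s6.png

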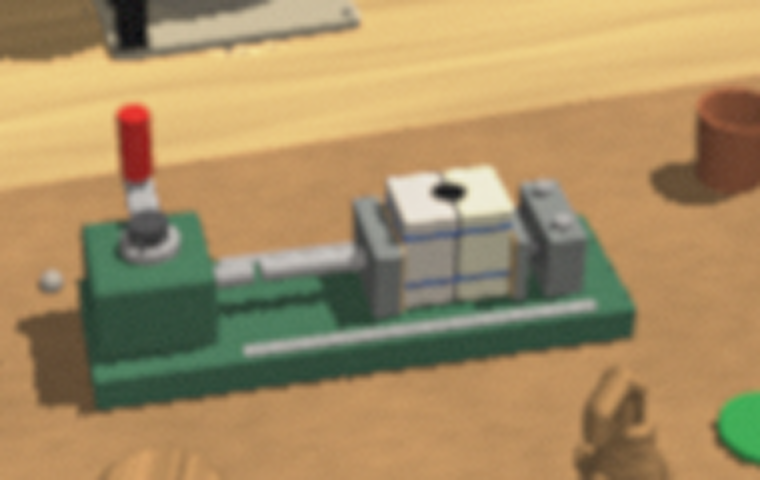

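The mould at (455,240) stands square between both jaws. The grip at (135,145) is free and has stayed where I left it, so I'm handing in.

```bash
python3 -c "
from bench import r
print(r.close_job())"
```

```text
the job is handed in; nothing more can be done
None
```

The mould is clamped upright and square on the bed at an estimated 30 N (from crank force and pad movement). The grip is released, and the job was handed in at about 27.5 s; no verdict was returned.

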